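# Close the photometer's cuvette cover without a bang

### The arm

A 6-joint arm with a two-finger parallel gripper is mounted at the origin on the work surface. World frame = base frame: x ahead of the robot, y to its left, z up, the work surface at z = 0. Lengths are in m, angles in rad, forces in N, time in s.
With the tool pointing down it reaches from about 0.35 to 0.775 m from the base axis. Payload 5.5 kg.
Tool frame: the origin (TCP) lies at the very end of the fingers, on their centre line; the grasp point (between the pads) lies 19 mm behind it; z points along the fingers, y is the line along which they close (so a half turn about z gives the same grasp; the last joint's range is limited). The gripper opens to 85 mm and grips with 20 to 120 N. Pads are 22 mm wide; open, the fingers measure 114 mm over their backs; the gripper's body (76 mm by 85 mm) begins 54 mm behind the grasp point. The pads swing forward as they close: fully open they stand 13 mm farther back than shut.
Start: joints at [0.975, 0.313, 0.046, 1.304, 0, 1.431], TCP at [0.253, 0.516, 0.231] pointing down, gripper open.
Joint ranges: [-2.76, 2.76], [-0.86, 1.69], [-1.03, 1.26], [-2.2, 2.34], [-1.47, 1.5], [-3.14, 3.14]. Speed limits (rad/s): [2.57, 2.57, 3.14, 3.14, 3.14, 3.14].

### API

Orientations are given as [roll, pitch, yaw] about the fixed x, y, z axes, in that order (R = Rz(yaw) Ry(pitch) Rx(roll)).
In Python, from rig import r, viewer, close_job, recognise, tip_of gives the robot as it stands.
- The arm moves only by the tool move_arm, never from a script. Its argument "targets" is a list of rows, each a list of 7 numbers: the shift along the tool's x, y, z in m, then the turn, a rotation vector about the tool's x, y, z in degrees, then the finger opening in m, from 0 to 0.0854. In form: [[x, y, z, ax, ay, az, gripper], ...]. A call has 1 to 12 rows; each row is the pose to reach, as a shift and turn from the pose commanded when the call began, along the tool's axes at that moment; what a row does not reach only later rows make up. A row lasts 1/10 s, in which the tool goes at most 50 mm and 8.59 degrees, less where a joint would pass 70% of its speed; a pose out of reach is approached as far as the arm can. A call with a gripper value outside its range is refused whole. The fingers move at their own pace and stop on an object; "force" is the grip in N (left out, the last holds). Time passes only in rows, so rows that repeat a pose let the fingers close. It gives the time, the measured TCP pose, the force, the opening and the grip force at its end, in the units of the state.
- r.get_state(): the state, without advancing time (a new reading comes with each control period).
- viewer.read_camera(name): name is "side" or "top"; returns a dict with "img" (400x640x3 uint8, red, green, blue), "K" (3x3 intrinsics, pixels), "pose" (4x4, takes a point from camera to world coordinates). Camera axes: x right, y down, z forward; pixel columns grow to the right and rows downward; lengths in m; the calibration is good to about 2 mm. A picture is of the moment at which its call begins. There is no depth.
- close_job(): hands the job in; it is judged then, once.
Trained networks look in the newest picture that a camera, given by its name, has taken for a name from the list of things; names that differ only in an ending like _2 or _b are one class to them, and where a whole thing is asked for, a point or a joint stands for the part that bears it (a point fixed in the world has none). Each returns a list of dicts, best first, with "confidence" (0 to 1); they miss things now and then, are a little off and sometimes report something else, mostly with a low value. They report only what shows in the picture. A call takes as long as a camera call.
- recognise(name, camera): "location" ([column, row] in pixels, amid what is visible of it).
- tip_of(name, camera): "location" ([column, row] in pixels: a listed point, or the origin of a listed thing).
The state is a dict: "time": time; "qpos": joint angles; "qvel": joint speeds; "effort": joint torques, N m; "tcp_pos": TCP position; "tcp_rot": TCP orientation; "ft_force": force on the tool from outside, world axes, zero at the start; "torque": the same for the moment, N m; "gripper_width": opening from 0.0 (shut) to 1.0 (fully open); "gripper_force": force on a finger pad.
Only numpy, scipy, OpenCV 4.12 (cv2) and the standard library are available. Lean on these libraries where they do the work, as an engineer would, in place of code of your own. Each camera call takes 0.05 s, during which the arm holds its last target. There are 200 camera calls.

### The job

The cuvettes are loaded, so close the open cover of the photometer's sample compartment: tip it forward off its stop with a fingertip, catch it on a finger while it is still well open, and let it down gently until it is fully shut, because a cover that drops shut jolts the cuvettes and the optics. The damper in its hinge is tired and will not stop the fall. Do not pinch or force the cover, leave the cuvettes and everything else on the bench where they are, and finish with the hand clear.

Things in the scene. Friction and masses are not known exactly. Their poses are not given: they have to be found in the camera images.
- photometer: the bench photometer: white case 260 mm deep (x), 300 wide (y), 105 tall, fixed, turned by up to 17 degrees. Origin on the bench under its centre; x points from its front to its back (away from the robot), y to its left. Left front: a sloping control panel. Right front: the sample compartment, 118 mm long, 130 wide, open above, with the cover. Behind the hinge the case is flat, 105 mm high
- hinge_line (a point): middle of the cover's hinge line, fixed to the case at (0, -75, 106) mm in the photometer's frame; the hinge axis runs along the photometer's y
- cover (a joint): angle of the cover in rad: 0 shut (level), growing as it opens, 1.57 upright, 1.88 its stop, leaning back; it starts at 1.78 to 1.88. It balances at about 1.45; tipped below that it falls forward, slowly at first as the hinge is damped: left alone it takes about 2 to 4 s from 1.3 rad and lands at 0.65 rad/s or more, too hard. Its weight at the lip is about 1.3 N
- lip_edge (a point): middle of the underside of the cover's free front edge, 158 mm from the hinge line; it moves with the cover; its x points from the edge to the hinge, y along the edge, z out of the cover's outside (up when shut). When shut the edge is 106 mm above the bench
- cover_shell: the cover's outside: a dark hood 142 mm wide (y), 20 thick, from the hinge to 130 mm from it; then to the edge a flat lip, 7.5 mm thick in all, which when shut sticks out 28 mm beyond the upright front wall of the case (that wall is at x = -130 mm of the photometer), with free space below it for a finger. Cover mass 0.23 to 0.32 kg. Origin on the hinge line; axes as the photometer's when shut
- cover_liner: the cover's underside, a flat black plate 140 mm wide that reaches from the hinge to the edge of the lip (158 mm), its lower face in the plane of the hinge line; same origin and axes as the shell
- cuvette0: filled clear cuvette, 12.5 mm square, 45 mm tall, standing loose in a metal cell holder on the floor of the sample compartment, its top about 79 mm above the bench; origin under its centre
- cuvette1: filled clear cuvette, 12.5 mm square, 45 mm tall, standing loose in a metal cell holder on the floor of the sample compartment, its top about 79 mm above the bench; origin under its centre
- cuvette2: filled clear cuvette, 12.5 mm square, 45 mm tall, standing loose in a metal cell holder on the floor of the sample compartment, its top about 79 mm above the bench; origin under its centre
- reagent_bottle: loose screw-cap bottle, 68 mm wide, 135 mm tall, at the photometer's side; origin under its middle; to be left alone
- spray_bottle: loose white spray bottle, 56 mm wide, 155 mm tall, at the photometer's side; origin under its middle; to be left alone
- beaker: loose glass beaker, 74 mm wide, 92 mm tall, at the photometer's side; origin under its middle; to be left alone
- tube_rack: loose flat rack for small tubes, 75 x 170 mm, 62 mm tall with its tubes, right of the photometer (as the robot sees it); origin under its middle; to be left alone
- cuvette_box: loose closed box of spare cuvettes, 108 x 108 mm, 50 mm tall, left of the photometer; origin under its middle; to be left alone
- pipette: loose hand pipette lying on the bench, 275 mm long, 35 mm high, in front of the photometer's left half; origin under its middle; to be left alone
- marker_pen: loose marker pen, 130 mm long, 13 mm thick, lying on top of the photometer behind its control panel; origin under its middle; to be left alone

How it is judged:
On the way:
1. the cover has been caught: it lies with its underside on the fingers while still well open (between 0.35 and 1.3 rad) (value of joint cover between 0.35 and 1.3 rad and contact force between the fingers and cover_liner above 0.2 N), for 0.25 s.
At the end, for the whole second after the job is handed in: the cover is fully shut (within 0.03 rad) and still, the hand is clear of it, the cuvettes stand in their holder (within 8 mm) and the other things on the bench are within 30 mm of where they were (value of joint cover below 0.03 rad and velocity of joint cover between -0.05 and 0.05 rad/s and distance of each of cuvette0, cuvette1, cuvette2 from where it was at the start of the episode below 0.008 m and distance of each of reagent_bottle, spray_bottle, beaker, tube_rack, cuvette_box, pipette, marker_pen from where it was at the start of the episode below 0.03 m); the robot touches nothing.
It fails at once if the cover drops shut: it closes faster than 0.4 rad/s (about 6 cm/s at its edge) over the last 0.06 rad (value of joint cover below 0.06 rad and velocity of joint cover below -0.4 rad/s).
It fails at once if the cover is pinched: the fingers press its outside and its underside at once with over 3 N each (contact force between the fingers and cover_shell above 3 N and contact force between the fingers and cover_liner above 3 N).
It fails at once if the cover is forced: over 30 N from the fingers (contact force between the fingers and cover_shell above 30 N or contact force between the fingers and cover_liner above 30 N).
It fails at once if a cuvette is moved by more than 8 mm (distance of any of cuvette0, cuvette1, cuvette2 from where it was at the start of the episode above 0.008 m).
It fails at once if another thing on the bench is moved by more than 30 mm or lifted (distance of any of reagent_bottle, spray_bottle, beaker, tube_rack, cuvette_box, pipette, marker_pen from where it was at the start of the episode above 0.03 m).
It also fails if it takes over 51 s, if anything falls off the work surface, if the arm or the gripper's body presses on something with over 40 N, if the wrist force passes 120 N, or if a joint passes its speed limit or range.

## Working session

There is one attempt and no reset: what is moved stays moved. The work goes in short steps, Python scripts to look and compute and a tool call to move; the robot and the scene stay as the last step left them, time stands still between calls to the robot, and variables do not carry over. Pictures are saved under pics/ and viewed, at most 10 in all, crops included, and the job is handed in when it is done.

Besides the shell and the picture viewer there is one more tool, called after "Emit:" as a command line: name --pt "numbers of a row" for each row, then --argument value for the rest. move_arm: Moves the arm, as the interface text tells. Its arguments: {"type":"object","properties":{"targets":{"type":"array","items":{"type":"array","items":{"type":"number"}}},"force":{"type":"number"}},"required":["targets"]}

```bash
ls; mkdir -p pics; python3 - <<'E'
from rig import r,viewer,recognise,tip_of
import cv2,numpy as np
ims=[]
for c in ("side","top"):
    d=viewer.read_camera(c); cv2.imwrite(f"pics/{c}0.png",d["img"][:,:,::-1]); ims.append(d)
    print(c,d["K"].tolist(),np.round(d["pose"],4).tolist())
    for n in ("hinge_line","lip_edge","photometer","cover_shell","cuvette1"):
        print(n,[(np.round(x["location"],1).tolist(),round(x["confidence"],2)) for x in tip_of(n,c)][:2])
print(r.get_state())
E
```

```text
pics
side [[484.9890626012366, 0.0, 317.03643706753314], [0.0, 484.9890626012366, 201.14745985929883], [0.0, 0.0, 1.0]] [[0.9917, -0.0894, 0.0928, 0.4637], [-0.1288, -0.6932, 0.7091, -0.6987], [0.0009, -0.7151, -0.699, 0.8453], [0.0, 0.0, 0.0, 1.0]]
hinge_line [([358.4, 255.5], 0.72), ([355.7, 256.1], 0.66)]
lip_edge [([389.6, 198.1], 0.59)]
photometer [([309.1, 287.1], 0.7), ([299.2, 187.6], 0.64)]
cover_shell [([359.1, 255.7], 0.28)]
cuvette1 [([309.8, 287.1], 0.6), ([330.2, 284.4], 0.56)]
top [[499.70205979860646, 0.0, 320.51373982689427], [0.0, 499.70205979860646, 192.33149957957158], [0.0, 0.0, 1.0]] [[-0.0275, -0.9822, 0.1857, 0.3361], [-0.9991, 0.0329, 0.0259, 0.0632], [-0.0315, -0.1848, -0.9823, 1.3267], [0.0, 0.0, 0.0, 1.0]]
hinge_line [([404.0, 165.7], 0.85), ([481.9, 160.9], 0.61)]
lip_edge [([412.0, 128.4], 0.71)]
photometer [([369.6, 176.7], 0.64)]
cover_shell []
cuvette1 [([403.5, 192.4], 0.57), ([401.6, 204.9], 0.46)]
{'time': 0.6, 'qpos': array([9.75421261e-01, 3.13159686e-01, 4.61199202e-02, 1.30359676e+00,
       2.66952132e-05, 1.43116395e+00]), 'qvel': array([ 6.91470417e-04,  3.35498486e-05, -5.28672459e-04,  5.86604905e-04,
        4.50116627e-04, -8.59461853e-04]), 'effort': array([-1.33502250e-03, -4.80150104e+01,  2.98664993e+01,  4.55090330e-04,
       -2.37007398e-04, -4.54243747e-06]), 'tcp_pos': array([0.25312253, 0.51634781, 0.2313543 ]), 'tcp_rot': array([ 3.14143069e+00, -4.19473790e-06,  2.68584997e+00]), 'ft_force': array([-0.63001899, -0.82247455,  0.0953678 ]), 'torque': array([ 0.05692536, -0.04338714, -0.0239369 ]), 'gripper_force': 0.0, 'gripper_width': 1.001775780596725}
```

View pics/side0.png

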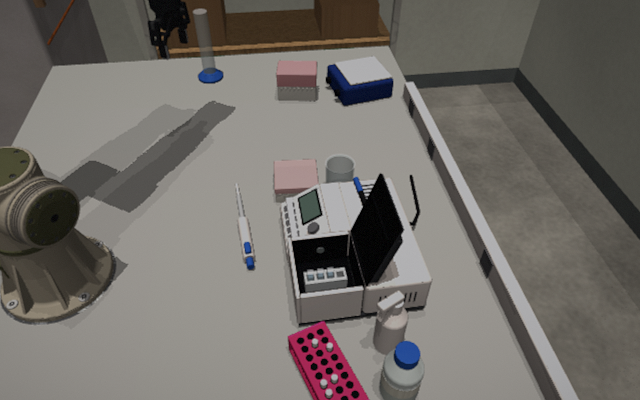

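View pics/top0.png

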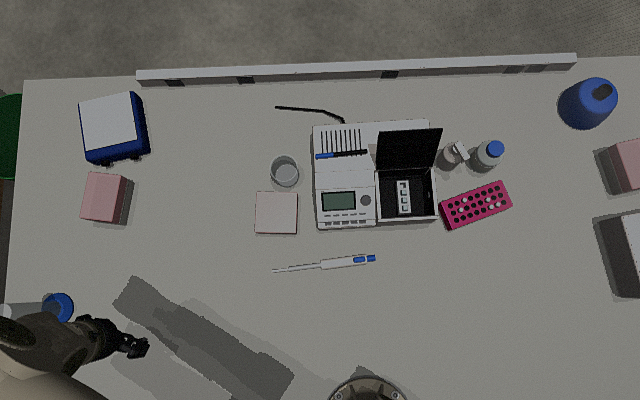

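The side view shows the open cover (lip around 380,178 to 402,235) with the compartment and cuvettes near (325,275). In the top view the cover is at (378–442, 128–172), and the bottles stand to its right at (455–490, 150).

```bash
python3 - <<'E'
import cv2
t=cv2.imread("pics/top0.png")[110:240,300:500]; s=cv2.imread("pics/side0.png")[165:330,270:440]
cv2.imwrite("pics/tz.png",cv2.resize(t,None,fx=4,fy=4,interpolation=2)*1)
s=cv2.resize(s,None,fx=3.6,fy=3.6,interpolation=2);cv2.imwrite("pics/sz.png",s)
E
```

```text
(no output)
```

View pics/tz.png

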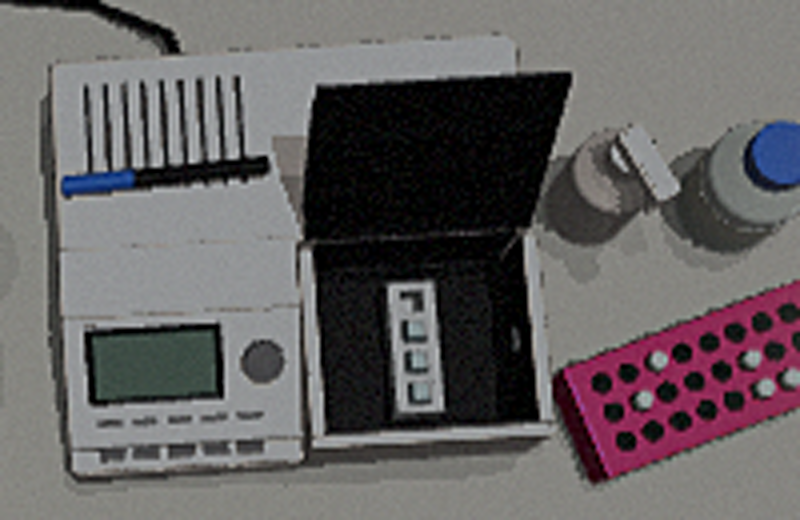

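View pics/sz.png

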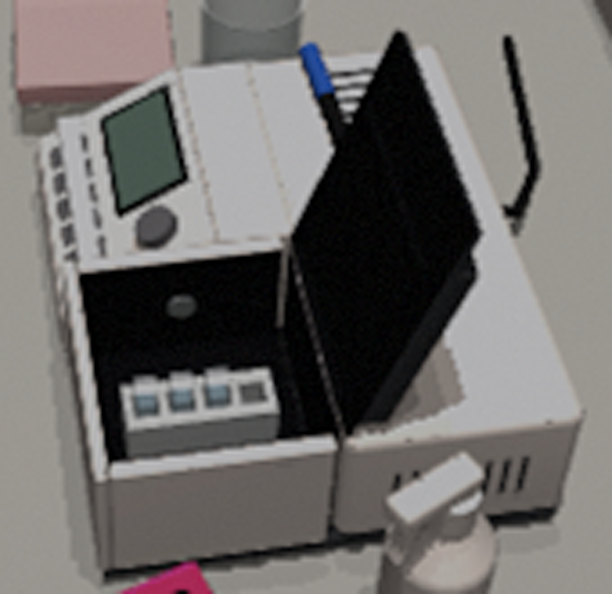

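```bash
cat > h.py <<'E'
import numpy as np
from rig import r,viewer,recognise,tip_of
def proj(d,P):
    T=np.linalg.inv(np.array(d["pose"]));p=T[:3,:3]@P+T[:3,3];q=np.array(d["K"])@p;return q[:2]/q[2]
def Rz(a): return np.array([[np.cos(a),-np.sin(a),0],[np.sin(a),np.cos(a),0],[0,0,1]])
def lip(th,y=0,s=.158,n=0): # photometer frame, n = out of the outside
    return np.array([-s*np.cos(th)+n*np.sin(th),-.075+y,.106+s*np.sin(th)+n*np.cos(th)])
E
python3 - <<'E'
from h import *
from scipy.optimize import least_squares
D={c:viewer.read_camera(c) for c in("top","side")}
T=lambda u,v:(300+u/4,110+v/4); S=lambda u,v:(270+u/3.6,165+v/3.6)
fx=[("top",T(52,65),(.13,.15,.105)),("top",T(517,37),(.13,-.15,.105)),("top",T(552,437),(-.13,-.15,.105)),("side",S(583,415),(.13,-.15,.105)),("side",S(105,470),(-.13,-.15,.105)),
("top",T(308,240),(0,-.005,.106)),("side",S(292,238),(0,-.005,.106)),("side",S(343,440),(0,-.145,.106))]
cv=[("top",T(315,86),.07),("top",T(572,72),-.07),("side",S(402,32),.07),("side",S(480,235),-.07)]
def f(p):
    o=np.array([p[0],p[1],0]);R=Rz(p[2])
    return np.concatenate([proj(D[c],o+R@np.array(P))-px for c,px,P in fx]+[proj(D[c],o+R@lip(p[3],y))-px for c,px,y in cv])
s=least_squares(f,[.6,-.05,0,1.8],loss='soft_l1');print(s.x,np.round(f(s.x).reshape(-1,2),1).tolist())
o=np.array([*s.x[:2],0]);R=Rz(s.x[2])
print("hinge",o+R@lip(0,0,0),"lip",o+R@lip(s.x[3]),"shut lip",o+R@lip(0))
for n in ("reagent_bottle","spray_bottle","tube_rack","marker_pen","pipette"):
    print(n,[(c,np.round(tip_of(n,c)[0]["location"],1).tolist()) for c in D if tip_of(n,c)])
E
```

```text
[ 0.61781063 -0.03944394  0.01915265  1.91694877] [[-1.3, -2.1], [0.2, -1.5], [0.7, -0.1], [1.6, 0.6], [-3.8, 2.5], [-1.1, 0.4], [-1.0, -0.0], [-0.3, -0.4], [0.7, 0.3], [-0.5, 0.3], [0.8, 0.0], [-0.1, -0.9]]
hinge [ 0.61924699 -0.11443018  0.106     ] lip [ 0.67284356 -0.11340354  0.25462824] shut lip [ 0.46127597 -0.11745612  0.106     ]
reagent_bottle [('top', [480.0, 161.3]), ('side', [397.6, 389.0])]
spray_bottle [('top', [441.3, 158.4]), ('side', [385.7, 342.1])]
tube_rack [('top', [470.0, 206.7]), ('side', [328.0, 381.5])]
marker_pen [('top', [339.2, 153.8]), ('side', [327.5, 379.6])]
pipette [('top', [323.1, 264.6]), ('side', [239.4, 222.9])]
```

```bash
cat >> h.py <<'E'
from scipy.spatial.transform import Rotation as Ro
O=np.array([.6178,-.0394,0]);PSI=.019
def rows(ts,y=-.08,base=None):
    s=r.get_state() if base is None else base
    p0=s["tcp_pos"];R0=Ro.from_euler("xyz",s["tcp_rot"])
    for (x,z,a) in ts:
        a=np.radians(a);P=O+Rz(PSI)@np.array([x,y,z])
        zt=Rz(PSI)@np.array([np.sin(a),0,-np.cos(a)]);yt=Rz(PSI)@np.array([0,1,0])
        R=Ro.from_matrix(np.c_[np.cross(yt,zt),yt,zt])
        print(np.round(R0.inv().apply(P-p0),4).tolist(),np.round((R0.inv()*R).as_rotvec(degrees=True),1).tolist())
def where():
    s=r.get_state();R=Ro.from_euler("xyz",s["tcp_rot"]).as_matrix()
    p=Rz(PSI).T@(s["tcp_pos"]-O);z=Rz(PSI).T@R[:,2]
    print("t",round(s["time"],2),"phot",np.round(p,4),"a",round(np.degrees(np.arctan2(z[0],-z[2])),1),"zt",np.round(z,3),"F",np.round(s["ft_force"],2),"q",np.round(s["qpos"],2))
E
python3 - <<'E'
from h import *
print([m for m in dir(r) if m[0]!='_']);where()
rows([(-.22,.20,40),(-.175,.08,70)])
E
```

```text
['PlanningError', 'get_state']
t 1.7 phot [-0.354   0.5626  0.2314] a 0.0 zt [ 0.  0. -1.] F [-0.08  0.18 -1.04] q [0.98 0.31 0.05 1.3  0.   1.43]
[-0.413, -0.5102, 0.0313] [-9.5, -39.2, -26.1]
[-0.453, -0.4896, 0.1513] [-16.6, -68.6, -23.7]
```

Emit:
move_arm --pt "-0.413 -0.51 0.03 -9.5 -39.2 -26.1 0" --pt "-0.413 -0.51 0.03 -9.5 -39.2 -26.1 0" --pt "-0.413 -0.51 0.03 -9.5 -39.2 -26.1 0" --pt "-0.413 -0.51 0.03 -9.5 -39.2 -26.1 0" --pt "-0.413 -0.51 0.03 -9.5 -39.2 -26.1 0" --pt "-0.413 -0.51 0.03 -9.5 -39.2 -26.1 0" --pt "-0.413 -0.51 0.03 -9.5 -39.2 -26.1 0" --pt "-0.413 -0.51 0.03 -9.5 -39.2 -26.1 0" --pt "-0.413 -0.51 0.03 -9.5 -39.2 -26.1 0" --pt "-0.413 -0.51 0.03 -9.5 -39.2 -26.1 0" --pt "-0.413 -0.51 0.03 -9.5 -39.2 -26.1 0" --pt "-0.413 -0.51 0.03 -9.5 -39.2 -26.1 0"

```text
time: 2.9
tcp_pos: [0.3685, 0.023, 0.2091]
tcp_rot: [-3.141, 0.693, -3.121]
ft_force: [0.5, -0.3, -0.5]
gripper_width: 0.0
gripper_force: 0.0
```

```bash
python3 - <<'E'
from h import *
where()
rows([(-.22,.20,40),(-.175,.08,70)])
E
```

```text
t 2.9 phot [-0.2481  0.0671  0.2091] a 39.7 zt [ 0.639  0.001 -0.769] F [ 0.52 -0.27 -0.51] q [-0.36 -0.7  -1.03  0.58  0.24 -0.3 ]
[-0.0156, -0.1472, 0.0248] [0.0, -0.3, 0.1]
[0.0265, -0.1472, 0.1459] [0.1, -30.3, 0.1]
```

Emit:
move_arm --pt "-0.015 -0.147 0.025 0 0 0 0" --pt "-0.015 -0.147 0.025 0 0 0 0" --pt "-0.015 -0.147 0.025 0 0 0 0" --pt "-0.015 -0.147 0.025 0 0 0 0" --pt "0.027 -0.147 0.146 0 -30 0 0" --pt "0.027 -0.147 0.146 0 -30 0 0" --pt "0.027 -0.147 0.146 0 -30 0 0" --pt "0.027 -0.147 0.146 0 -30 0 0" --pt "0.027 -0.147 0.146 0 -30 0 0"

```text
time: 3.8
tcp_pos: [0.3876, -0.2239, 0.1633]
tcp_rot: [3.052, 1.179, -3.116]
ft_force: [-0.4, -0.3, -2.4]
gripper_width: 0.001
gripper_force: 0.0
```

```bash
python3 - <<'E'
from h import *
import cv2
where()
cv2.imwrite("pics/s1.png",viewer.read_camera("side")["img"][:,:,::-1])
E
```

```text
t 3.8 phot [-0.2337 -0.1801  0.1633] a 67.5 zt [ 0.92   0.095 -0.38 ] F [-0.42 -0.26 -2.43] q [-1.45  0.05 -1.02  0.5   1.18 -1.54]
```

View pics/s1.png

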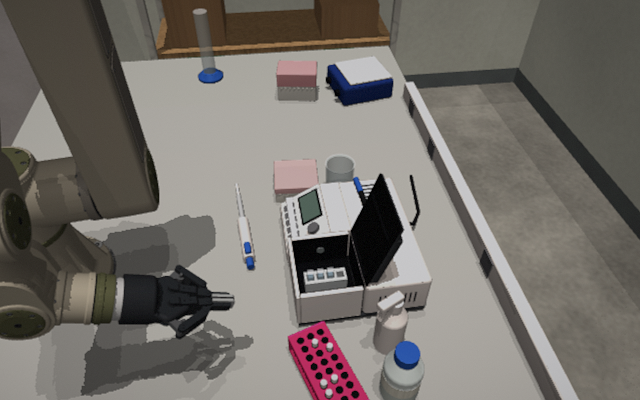

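The image shows the arm swung to the right, with the shut fingers in front of the case at about (230,300). Pointing forward at this short range is near the joint limits, so I'll fit a rough kinematic model from these readings to choose a workable tool direction.

```bash
cat > k.py <<'E'
import numpy as np
from h import Ro,Rz as RZ
from scipy.optimize import least_squares
Ry=lambda a:Ro.from_rotvec([0,a,0]).as_matrix()
def fk(k,q,s5=1):
    e,w,H,L1,L2,k2,m,L3=k
    A=RZ(q[0]);B=A@Ry(q[1]-q[2]);C=B@Ry(q[3]);D=C@RZ(s5*q[4])
    p=A@(np.array([e,w,H])+Ry(q[1])@[0,0,L1])+B@[L2,0,k2]+C@[m,0,0]+D@[L3,0,0]
    return p,D@np.array([1,0,0]),D,q[5]
E
python3 - <<'E'
from k import *
from h import r
s=r.get_state()
Q=[[.97542,.31316,.04612,1.30360,0,1.43116],[-.36,-.7,-1.03,.58,.24,-.3],s["qpos"]]
P=[[.25312,.51635,.23135],[.3685,.023,.2091],s["tcp_pos"]]
E=[[3.14143,0,2.68585],[-3.141,.693,-3.121],s["tcp_rot"]]
k0=np.array([0,.08,.2,.4,.4,0,.1,.25])
for s5 in(1,-1):
    f=lambda k:np.concatenate([(fk(k,q,s5)[0]-p)/.003 for q,p in zip(Q,P)]+[(k-k0)/.3])
    o=least_squares(f,k0)
    print(s5,np.round(o.x,3),np.round(o.fun[:9]*3,1))
    for q,e in zip(Q,E):
        R=Ro.from_euler("xyz",e).as_matrix();_,z,D,_=fk(o.x,q,s5)
        print(np.round(z,3),np.round(R[:,2],3),"roll:",np.round(D.T@R[:,1],3),round(q[5],3))
E
```

```text
1 [-0.     0.08   0.234  0.52   0.409  0.056  0.143  0.3  ] [-0.  -0.   0.1  0.   0.  -0.2 -0.  -0.   0. ]
[ 0.  0. -1.] [ 0.  0. -1.] roll: [-0.     0.139  0.99 ] 1.431
[ 0.642  0.012 -0.767] [ 0.639  0.013 -0.769] roll: [-0.     0.956 -0.293] -0.3
[ 0.918  0.11  -0.38 ] [ 0.918  0.11  -0.38 ] roll: [-0.     0.023 -1.   ] -1.548
-1 [ 0.458  0.08   0.389  0.412  0.056 -0.264  0.58  -0.3  ] [-0.2 -0.   0.5  0.1  0.  -0.5 -0.2 -0.  -0.1]
[ 0.  0. -1.] [ 0.  0. -1.] roll: [-0.     0.139  0.99 ] 1.431
[ 0.474 -0.432 -0.767] [ 0.639  0.013 -0.769] roll: [-0.442  0.848 -0.293] -0.3
[-0.92  -0.097 -0.38 ] [ 0.918  0.11  -0.38 ] roll: [-0.016 -0.016 -1.   ] -1.548
```

```bash
cat >> k.py <<'E'
K=np.array([0,.08,.234,.52,.409,.056,.143,.3])
LO=np.array([-2.76,-.86,-1.03,-2.2,-1.47]);HI=np.array([2.76,1.69,1.26,2.34,1.5])
from h import O,PSI
def ik(pp,phi,dl,q0=None):
    """pp photometer frame TCP, phi azimuth (deg, from x to y), dl depression deg -> q1..5, err, margin"""
    P=O+RZ(PSI)@np.array(pp);ph=np.radians(phi)+PSI;d=np.radians(dl)
    z=np.array([np.cos(d)*np.cos(ph),np.cos(d)*np.sin(ph),-np.sin(d)])
    best=None
    for s in ([q0] if q0 is not None else [[-.3,.3,0,.8,.8],[-.8,.3,-.3,.5,1.2],[.3,.3,-.3,.5,-.8],[-.2,0,-.6,1,0]]):
        f=lambda q:np.r_[(fk(K,[*q,0])[0]-P)*10,fk(K,[*q,0])[1]-z]
        o=least_squares(f,np.clip(s,LO+.01,HI-.01),bounds=(LO,HI))
        e=np.linalg.norm(o.fun);m=min((o.x-LO).min(),(HI-o.x).min())
        c=(e>1e-3,-m)
        if best is None or c<best[0]: best=(c,o.x,e,m)
    return best[1:]
E
python3 - <<'E'
from k import *
pts=dict(push0=(.085,-.10,.245),push1=(.02,-.10,.262),catch=(-.07,-.1,.20),mid=(-.13,-.1,.15),fin=(-.145,-.1,.09))
for phi in(-80,-60,-30,0,20,40,60,80):
  for dl in(15,30,45,60):
    print(phi,dl,{n:(round(m,2) if e<2e-3 else 'x') for n,p in pts.items() for _,e,m in [ik(p,phi,dl)]})
E
```

```text
-80 15 {'push0': np.float64(0.18), 'push1': np.float64(0.17), 'catch': np.float64(0.17), 'mid': np.float64(0.17), 'fin': np.float64(0.17)}
-80 30 {'push0': np.float64(0.44), 'push1': np.float64(0.44), 'catch': np.float64(0.44), 'mid': np.float64(0.35), 'fin': np.float64(0.25)}
-80 45 {'push0': np.float64(0.71), 'push1': np.float64(0.71), 'catch': np.float64(0.63), 'mid': np.float64(0.42), 'fin': np.float64(0.31)}
-80 60 {'push0': np.float64(0.97), 'push1': np.float64(0.97), 'catch': np.float64(0.73), 'mid': np.float64(0.51), 'fin': np.float64(0.39)}
-60 15 {'push0': np.float64(0.34), 'push1': np.float64(0.21), 'catch': 'x', 'mid': 'x', 'fin': 'x'}
-60 30 {'push0': np.float64(0.56), 'push1': np.float64(0.43), 'catch': np.float64(0.16), 'mid': 'x', 'fin': 'x'}
-60 45 {'push0': np.float64(0.78), 'push1': np.float64(0.65), 'catch': np.float64(0.36), 'mid': np.float64(0.16), 'fin': np.float64(0.04)}
-60 60 {'push0': np.float64(1.01), 'push1': np.float64(0.88), 'catch': np.float64(0.56), 'mid': np.float64(0.35), 'fin': np.float64(0.22)}
-30 15 {'push0': np.float64(0.01), 'push1': 'x', 'cat
[... 2249 characters left out ...]
), 'fin': np.float64(0.64)}
60 60 {'push0': np.float64(0.92), 'push1': np.float64(0.97), 'catch': np.float64(0.9), 'mid': np.float64(0.71), 'fin': np.float64(0.6)}
80 15 {'push0': 'x', 'push1': np.float64(0.01), 'catch': np.float64(0.24), 'mid': np.float64(0.39), 'fin': np.float64(0.48)}
80 30 {'push0': np.float64(0.22), 'push1': np.float64(0.3), 'catch': np.float64(0.5), 'mid': np.float64(0.63), 'fin': np.float64(0.74)}
80 45 {'push0': np.float64(0.47), 'push1': np.float64(0.52), 'catch': np.float64(0.72), 'mid': np.float64(0.84), 'fin': np.float64(0.89)}
80 60 {'push0': np.float64(0.59), 'push1': np.float64(0.69), 'catch': np.float64(0.89), 'mid': np.float64(0.89), 'fin': np.float64(0.78)}
```

```bash
cat >> h.py <<'E'
def rt(phi,dl):
    ph=np.radians(phi)+PSI;d=np.radians(dl)
    z=np.array([np.cos(d)*np.cos(ph),np.cos(d)*np.sin(ph),-np.sin(d)]);y=np.array([-np.sin(ph),np.cos(ph),0])
    return np.c_[np.cross(y,z),y,z]
def rows2(ts,phi=70,dl=30):
    s=r.get_state();R0=Ro.from_euler("xyz",s["tcp_rot"])
    R=Ro.from_matrix(rt(phi,dl))
    print("turn",np.round((R0.inv()*R).as_rotvec(degrees=True),1).tolist())
    for P in ts: print(P,np.round(R0.inv().apply(O+Rz(PSI)@np.array(P)-s["tcp_pos"]),3).tolist())
E
python3 - <<'E'
from h import *
from k import ik,fk,K
where()
dv=Rz(PSI).T@rt(70,30)[:,2];A=np.array([.092,-.125,.238])
W2=A-.075*dv;print("W2",W2)
for p in [(-.10,-.2,.33),W2,A,(.0,-.125,.255),(-.093,-.12,.198),(-.146,-.12,.078)]:
    q,e,m=ik(p,70,30);D=fk(K,[*q,0])[2];y=D.T@rt(70,30)[:,1];print(np.round(q,2),round(e,4),round(m,2),"q6",round(np.arctan2(y[2],y[1]),2))
rows2([(-.2,-.25,.28),(-.1,-.2,.33)])
E
```

```text
t 3.85 phot [-0.2361 -0.1803  0.1612] a 67.6 zt [ 0.92   0.093 -0.38 ] F [-2.08  0.37 -2.23] q [-1.46  0.06 -1.03  0.51  1.18 -1.55]
W2 [ 0.06978514 -0.18603483  0.2755    ]
[-0.96  0.72  0.47  2.12  0.77] 0.0 0.22 q6 -2.54
[-0.76  0.99  0.91  2.12  0.9 ] 0.0 0.22 q6 -2.32
[-0.68  0.9   0.66  1.86  0.95] 0.0 0.48 q6 -2.21
[-0.77  0.75  0.38  1.84  0.9 ] 0.0 0.5 q6 -2.33
[-0.88  0.67  0.07  1.7   0.83] 0.0 0.64 q6 -2.45
[-0.95  0.76 -0.13  1.47  0.78] 0.0 0.72 q6 -2.53
turn [-57.6, 8.1, -30.5]
(-0.2, -0.25, 0.28) [-0.124, -0.068, -0.018]
(-0.1, -0.2, 0.33) [-0.208, -0.025, 0.059]
```

Emit:
move_arm --pt "-0.124 -0.068 -0.018 -30 4 -16 0" --pt "-0.124 -0.068 -0.018 -30 4 -16 0" --pt "-0.124 -0.068 -0.018 -30 4 -16 0" --pt "-0.124 -0.068 -0.018 -30 4 -16 0" --pt "-0.208 -0.025 0.059 -57.6 8 -30.5 0" --pt "-0.208 -0.025 0.059 -57.6 8 -30.5 0" --pt "-0.208 -0.025 0.059 -57.6 8 -30.5 0" --pt "-0.208 -0.025 0.059 -57.6 8 -30.5 0" --pt "-0.208 -0.025 0.059 -57.6 8 -30.5 0" --pt "-0.208 -0.025 0.059 -57.6 8 -30.5 0" --pt "-0.208 -0.025 0.059 -57.6 8 -30.5 0" --pt "-0.208 -0.025 0.059 -57.6 8 -30.5 0"

```text
time: 5.05
tcp_pos: [0.5249, -0.2375, 0.3316]
tcp_rot: [3.136, 1.046, -1.903]
ft_force: [-0.7, -0.1, -0.7]
gripper_width: -0.005
gripper_force: 0.0
```

```bash
python3 - <<'E'
from h import *
where()
rows2([(-.10,-.2,.33),(.07,-.186,.276),(.092,-.125,.238)])
E
```

```text
t 5.05 phot [-0.0966 -0.1963  0.3316] a 30.2 zt [ 0.292  0.815 -0.501] F [-0.74 -0.08 -0.73] q [-0.95  0.71  0.47  2.12  0.78 -2.53]
turn [0.2, -0.1, -0.0]
(-0.1, -0.2, 0.33) [0.004, 0.002, -0.003]
(0.07, -0.186, 0.276) [0.015, -0.153, 0.085]
(0.092, -0.125, 0.238) [0.015, -0.154, 0.16]
```

Emit:
move_arm --pt "0 -0.04 0.02 0 0 0 0" --pt "0.005 -0.08 0.04 0 0 0 0" --pt "0.01 -0.12 0.06 0 0 0 0" --pt "0.015 -0.154 0.085 0 0 0 0" --pt "0.015 -0.154 0.085 0 0 0 0" --pt "0.015 -0.154 0.12 0 0 0 0" --pt "0.015 -0.154 0.15 0 0 0 0" --pt "0.015 -0.154 0.16 0 0 0 0" --pt "0.015 -0.154 0.16 0 0 0 0"

```text
time: 5.95
tcp_pos: [0.7116, -0.1612, 0.2396]
tcp_rot: [3.136, 1.046, -1.9]
ft_force: [-0.2, 0.3, 0.9]
gripper_width: 0.004
gripper_force: 0.0
```

```bash
python3 - <<'E'
from h import *
import cv2
where()
a=viewer.read_camera("side")["img"][140:340,250:450,::-1];b=viewer.read_camera("top")["img"][80:240,340:500,::-1]
cv2.imwrite("pics/p2.png",np.hstack([cv2.resize(a,(400,400)),cv2.resize(b,(400,400))]))
rows2([(.092,-.125,.238),(0,-.125,.255)])
E
```

```text
t 5.95 phot [ 0.0914 -0.1235  0.2396] a 30.1 zt [ 0.29   0.815 -0.501] F [-0.24  0.28  0.92] q [-0.68  0.9   0.66  1.87  0.95 -2.21]
turn [0.2, -0.1, 0.0]
(0.092, -0.125, 0.238) [0.001, -0.0, 0.002]
(0, -0.125, 0.255) [0.002, 0.087, -0.034]
```

View pics/p2.png

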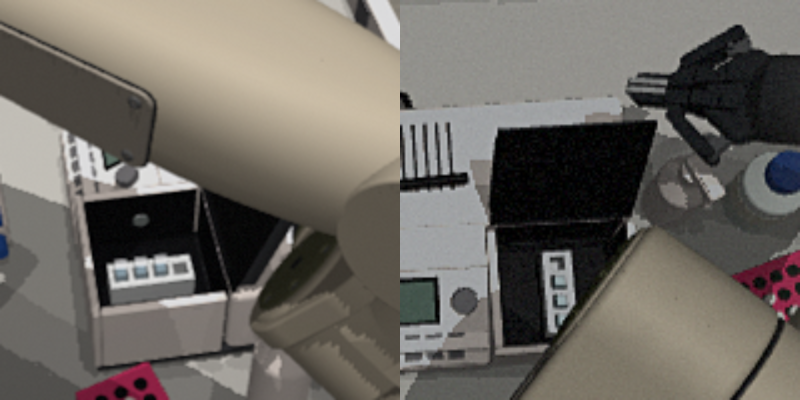

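Emit:
move_arm --pt "0 0.015 -0.006 0 0 0 0" --pt "0 0.022 -0.009 0 0 0 0" --pt "0 0.029 -0.011 0 0 0 0" --pt "0 0.036 -0.014 0 0 0 0" --pt "0 0.043 -0.017 0 0 0 0" --pt "0 0.05 -0.02 0 0 0 0" --pt "0 0.056 -0.022 0 0 0 0" --pt "0.001 0.062 -0.024 0 0 0 0" --pt "0.001 0.068 -0.026 0 0 0 0" --pt "0.001 0.073 -0.028 0 0 0 0"

```text
time: 7.05
tcp_pos: [0.6351, -0.1623, 0.2512]
tcp_rot: [3.135, 1.047, -1.901]
ft_force: [0.8, -0.4, -0.2]
gripper_width: 0.001
gripper_force: 0.3
```

```bash
cat >> h.py <<'E'
def lipline(save=None):
    """theta from dark lip edge in the top picture: fit of tip_of plus projected table"""
    d=viewer.read_camera("top");L=tip_of("lip_edge","top")
    tab={round(t,2):proj(d,O+Rz(PSI)@lip(t)) for t in np.arange(0,1.95,.05)}
    for x in L[:2]:
        u=np.array(x["location"]);b=min(tab,key=lambda t:np.hypot(*(tab[t]-u)));print("lip",np.round(u,1),round(x["confidence"],2),"theta~",b,"off",np.round(tab[b]-u,1))
    if save:
        import cv2;cv2.imwrite(save,cv2.resize(d["img"][80:260,340:520,::-1],(540,540)))
E
python3 - <<'E'
from h import *
where();lipline("pics/p3.png")
rows2([(0.01,-.125,.255),(-.005,-.125,.255)])
E
```

```text
t 7.05 phot [ 0.015  -0.1232  0.2512] a 30.1 zt [ 0.29   0.816 -0.501] F [ 0.85 -0.39 -0.21] q [-0.75  0.77  0.42  1.84  0.91 -2.31]
lip [417.4 160.5] 0.68 theta~ 1.45 off [-3.3  0.3]
turn [0.4, -0.0, -0.0]
(0.01, -0.125, 0.255) [-0.001, 0.004, -0.004]
(-0.005, -0.125, 0.255) [0.001, 0.018, -0.009]
```

View pics/p3.png

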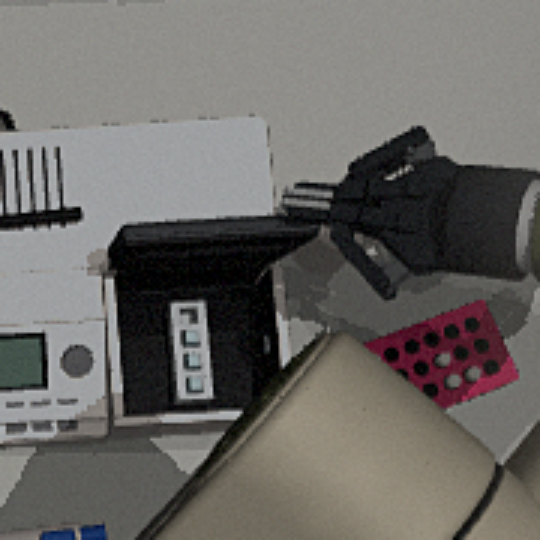

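```bash
python3 - <<'E'
from h import *
dv=Rz(PSI).T@rt(70,30)[:,2]
A=np.array([-.003,-.124,.253]);C=np.array([-.093,-.12,.198])
rows2([tuple(np.round(p,3)) for p in (A,A-.06*dv,C-.06*dv,C)])
E
```

```text
turn [0.4, -0.0, -0.0]
(np.float64(-0.003), np.float64(-0.124), np.float64(0.253)) [0.002, 0.017, -0.006]
(np.float64(-0.021), np.float64(-0.173), np.float64(0.283)) [0.002, 0.017, -0.067]
(np.float64(-0.111), np.float64(-0.169), np.float64(0.228)) [0.063, 0.103, -0.062]
(np.float64(-0.093), np.float64(-0.12), np.float64(0.198)) [0.063, 0.103, -0.002]
```

Emit:
move_arm --pt "0.001 0.008 -0.003 0 0 0 0" --pt "0.002 0.017 -0.006 0 0 0 0" --pt "0.002 0.017 -0.006 0 0 0 0" --pt "0.002 0.017 -0.04 0 0 0 0" --pt "0.002 0.017 -0.067 0 0 0 0" --pt "0.03 0.05 -0.067 0 0 0 0" --pt "0.055 0.09 -0.064 0 0 0 0" --pt "0.063 0.103 -0.062 0 0 0 0"

```text
time: 7.95
tcp_pos: [0.5076, -0.2101, 0.226]
tcp_rot: [3.126, 1.049, -1.91]
ft_force: [0.1, -0.0, 0.1]
gripper_width: -0.002
gripper_force: 0.0
```

```bash
python3 - <<'E'
from h import *
where();lipline("pics/p4.png")
rows2([(-.111,-.169,.228),(-.093,-.12,.198)])
E
```

```text
t 7.95 phot [-0.1134 -0.1686  0.226 ] a 30.1 zt [ 0.29   0.817 -0.499] F [ 0.15 -0.04  0.13] q [-0.95  0.7   0.19  1.85  0.78 -2.53]
lip [416.7 169.4] 0.94 theta~ 1.35 off [-2.2 -1.3]
turn [0.3, 0.1, -0.2]
(-0.111, -0.169, 0.228) [-0.001, -0.001, -0.0]
(-0.093, -0.12, 0.198) [-0.001, -0.001, 0.06]
```

View pics/p4.png

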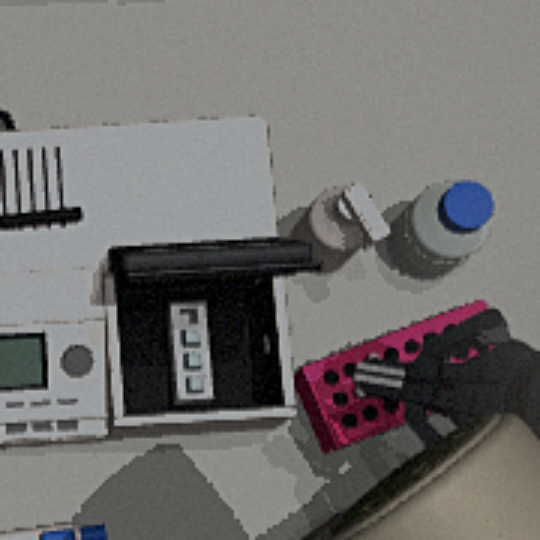

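The cover is about 1.33 rad open and falling slowly. The finger is clear, to its right and in front, so I insert it now.

Emit:
move_arm --pt "0 0 0.03 0 0 0 0" --pt "0 0 0.06 0 0 0 0" --pt "0 0 0.06 0 0 0 0" --pt "0 0 0.06 0 0 0 0" --pt "0 0 0.06 0 0 0 0" --pt "0 0 0.06 0 0 0 0"

```text
time: 8.65
tcp_pos: [0.5278, -0.1623, 0.1986]
tcp_rot: [3.139, 1.046, -1.898]
ft_force: [0.2, 0.8, -0.2]
gripper_width: 0.004
gripper_force: 0.0
```

```bash
python3 - <<'E'
from h import *
where();lipline()
E
```

```text
t 8.65 phot [-0.0923 -0.1212  0.1986] a 30.1 zt [ 0.291  0.815 -0.501] F [ 0.24  0.85 -0.17] q [-0.88  0.67  0.07  1.71  0.83 -2.46]
lip [415.3 178.2] 0.85 theta~ 1.2 off [-0.4  0.7]
```

Emit:
move_arm --pt "0 0 0 0 0 0 0" --pt "0 0 0 0 0 0 0" --pt "0 0 0 0 0 0 0" --pt "0 0 0 0 0 0 0" --pt "0 0 0 0 0 0 0" --pt "0 0 0 0 0 0 0" --pt "0 0 0 0 0 0 0" --pt "0 0 0 0 0 0 0" --pt "0 0 0 0 0 0 0" --pt "0 0 0 0 0 0 0"

```text
time: 9.75
tcp_pos: [0.5273, -0.1613, 0.198]
tcp_rot: [3.136, 1.046, -1.9]
ft_force: [-0.1, -0.4, 0.3]
gripper_width: -0.0
gripper_force: 0.0
```

```bash
python3 - <<'E'
from h import *
where();lipline("pics/p5.png")
E
```

```text
t 9.75 phot [-0.0928 -0.1201  0.198 ] a 30.1 zt [ 0.29   0.816 -0.501] F [-0.07 -0.36  0.27] q [-0.87  0.67  0.07  1.71  0.83 -2.46]
lip [417.4 198.7] 0.89 theta~ 0.9 off [-2.6  0.5]
```

View pics/p5.png

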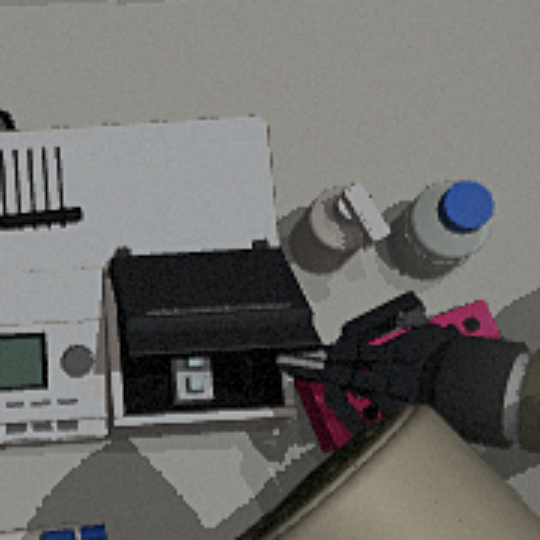

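The cover is at about 0.9 rad, with the fingertips under its right lip corner around (285,358). I hold there and check for contact.

Emit:
move_arm --pt "0 0 0 0 0 0 0" --pt "0 0 0 0 0 0 0" --pt "0 0 0 0 0 0 0" --pt "0 0 0 0 0 0 0" --pt "0 0 0 0 0 0 0"

```text
time: 10.35
tcp_pos: [0.5273, -0.1613, 0.198]
tcp_rot: [3.136, 1.046, -1.9]
ft_force: [-0.3, 0.3, -0.6]
gripper_width: -0.001
gripper_force: 0.4
```

```bash
python3 - <<'E'
from h import *
where();lipline()
E
```

```text
t 10.35 phot [-0.0928 -0.1201  0.198 ] a 30.1 zt [ 0.29   0.816 -0.501] F [-0.28  0.31 -0.6 ] q [-0.87  0.67  0.07  1.71  0.83 -2.46]
lip [417.5 197.7] 0.77 theta~ 0.9 off [-2.7  1.5]
```

```bash
cat > low.py <<'E'
import sys
from h import *
lo=[float(a) for a in sys.argv[1:]]
def T(t):
    s=np.interp(t,[.35,.9],[.160,.148]);h=.013
    return (-s*np.cos(t)-h*np.sin(t)+.0091,-.12,.106+s*np.sin(t)-h*np.cos(t)-.0154)
where();rows2([tuple(np.round(T(t),3).tolist()) for t in lo])
E
python3 low.py .9 .82 .74 .66
```

```text
t 10.45 phot [-0.0928 -0.1201  0.198 ] a 30.1 zt [ 0.29   0.816 -0.501] F [-1.58  0.11  0.32] q [-0.87  0.67  0.07  1.71  0.83 -2.46]
turn [0.4, -0.1, 0.0]
(-0.093, -0.12, 0.198) [-0.0, 0.0, 0.0]
(-0.103, -0.12, 0.191) [0.008, 0.01, 0.001]
(-0.112, -0.12, 0.183) [0.016, 0.018, 0.002]
(-0.12, -0.12, 0.174) [0.025, 0.026, 0.004]
```

Emit:
move_arm --pt "0.002 0.003 0 0 0 0 0" --pt "0.004 0.005 0 0 0 0 0" --pt "0.006 0.008 0.001 0 0 0 0" --pt "0.008 0.01 0.001 0 0 0 0" --pt "0.01 0.012 0.001 0 0 0 0" --pt "0.012 0.014 0.001 0 0 0 0" --pt "0.014 0.016 0.002 0 0 0 0" --pt "0.016 0.018 0.002 0 0 0 0" --pt "0.018 0.02 0.002 0 0 0 0" --pt "0.02 0.022 0.003 0 0 0 0" --pt "0.022 0.024 0.003 0 0 0 0" --pt "0.025 0.026 0.004 0 0 0 0"

```text
time: 11.65
tcp_pos: [0.4996, -0.1616, 0.1744]
tcp_rot: [3.136, 1.046, -1.9]
ft_force: [-0.5, -0.4, -0.7]
gripper_width: 0.002
gripper_force: 0.2
```

```bash
python3 -c "from h import *;lipline()"; python3 low.py .66 .58 .5 .42
```

```text
lip [417.  212.2] 0.79 theta~ 0.7 off [-2.9 -1.5]
t 11.75 phot [-0.1208 -0.1198  0.174 ] a 30.1 zt [ 0.29   0.816 -0.501] F [-1.53 -0.43 -0.81] q [-0.91  0.67 -0.01  1.66  0.8  -2.5 ]
turn [0.4, -0.0, -0.0]
(-0.12, -0.12, 0.174) [-0.0, -0.001, 0.0]
(-0.128, -0.12, 0.165) [0.009, 0.007, 0.002]
(-0.135, -0.12, 0.154) [0.02, 0.013, 0.006]
(-0.141, -0.12, 0.143) [0.03, 0.019, 0.01]
```

Cover at about 0.68 rad and resting on the finger. Continuing down.

Emit:
move_arm --pt "0.002 0.002 0 0 0 0 0" --pt "0.004 0.004 0.001 0 0 0 0" --pt "0.007 0.006 0.001 0 0 0 0" --pt "0.009 0.007 0.002 0 0 0 0" --pt "0.012 0.009 0.003 0 0 0 0" --pt "0.014 0.01 0.004 0 0 0 0" --pt "0.017 0.012 0.005 0 0 0 0" --pt "0.02 0.013 0.006 0 0 0 0" --pt "0.022 0.015 0.007 0 0 0 0" --pt "0.025 0.016 0.008 0 0 0 0" --pt "0.028 0.018 0.009 0 0 0 0" --pt "0.03 0.019 0.01 0 0 0 0"

```text
time: 12.95
tcp_pos: [0.4794, -0.1615, 0.1432]
tcp_rot: [3.136, 1.046, -1.9]
ft_force: [-0.2, -0.4, -0.7]
gripper_width: 0.003
gripper_force: 0.4
```

```bash
python3 -c "from h import *;lipline('pics/p6.png')"; python3 low.py .42 .34 .26 .18 .1 0 -.06
```

```text
t 13.05 phot [-0.1407 -0.1194  0.1431] a 30.1 zt [ 0.29   0.816 -0.501] F [ 0.17 -1.41 -0.78] q [-0.94  0.68 -0.08  1.6   0.78 -2.52]
turn [0.4, -0.0, -0.0]
(-0.141, -0.12, 0.143) [0.0, 0.0, -0.0]
(-0.146, -0.12, 0.132) [0.011, 0.005, 0.004]
(-0.149, -0.12, 0.119) [0.023, 0.008, 0.009]
(-0.151, -0.12, 0.106) [0.034, 0.009, 0.015]
(-0.151, -0.12, 0.094) [0.045, 0.009, 0.021]
(-0.151, -0.12, 0.078) [0.058, 0.009, 0.029]
(-0.15, -0.12, 0.068) [0.067, 0.008, 0.034]
```

View pics/p6.png

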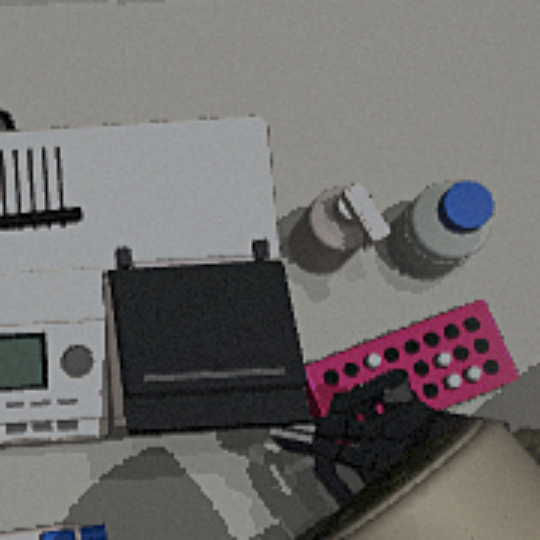

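The lip rests on the finger at its right corner (about 305,425). The finger pokes out a little in front, so I keep it about 4 mm further in while lowering.

Emit:
move_arm --pt "0.003 0.001 0.001 0 0 0 0" --pt "0.006 0.001 0.002 0 0 0 0" --pt "0.009 0.002 0.003 0 0 0 0" --pt "0.012 0.002 0.004 0 0 0 0" --pt "0.015 0.003 0.006 0 0 0 0" --pt "0.018 0.003 0.007 0 0 0 0" --pt "0.021 0.004 0.008 0 0 0 0" --pt "0.024 0.004 0.01 0 0 0 0" --pt "0.027 0.004 0.011 0 0 0 0" --pt "0.03 0.004 0.013 0 0 0 0" --pt "0.032 0.004 0.014 0 0 0 0" --pt "0.034 0.004 0.015 0 0 0 0"

```text
time: 14.25
tcp_pos: [0.4744, -0.164, 0.1064]
tcp_rot: [3.136, 1.046, -1.9]
ft_force: [-0.6, -0.4, -1.7]
gripper_width: -0.001
gripper_force: 0.5
```

```bash
python3 -c "from h import *;lipline('pics/p7.png')"; python3 low.py .18 .1 .05 0 -.04
```

```text
lip [411.  228.3] 0.56 theta~ 0.25 off [ 0.1 -0.1]
t 14.35 phot [-0.1458 -0.1218  0.1063] a 30.1 zt [ 0.29   0.816 -0.501] F [-0.82 -1.01 -0.84] q [-0.95  0.73 -0.1   1.53  0.78 -2.53]
turn [0.4, -0.0, 0.0]
(-0.151, -0.12, 0.106) [0.0, 0.006, 0.0]
(-0.151, -0.12, 0.094) [0.011, 0.005, 0.006]
(-0.151, -0.12, 0.086) [0.018, 0.005, 0.01]
(-0.151, -0.12, 0.078) [0.025, 0.005, 0.014]
(-0.15, -0.12, 0.071) [0.03, 0.004, 0.018]
```

View pics/p7.png

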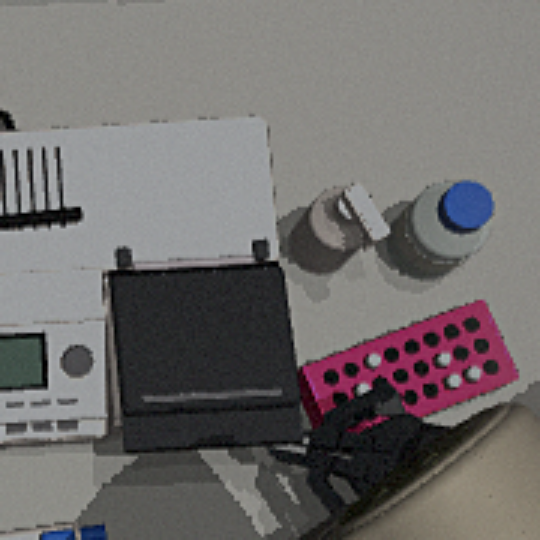

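Cover at about 0.2 rad, still resting on the finger near (300,440). I lower the last part slowly, and from here I rely on numbers without viewing more pictures.

Emit:
move_arm --pt "0.002 0 0.001 0 0 0 0" --pt "0.004 0 0.002 0 0 0 0" --pt "0.006 0 0.003 0 0 0 0" --pt "0.008 0 0.004 0 0 0 0" --pt "0.01 0 0.005 0 0 0 0" --pt "0.012 0 0.007 0 0 0 0" --pt "0.014 0 0.008 0 0 0 0" --pt "0.016 0 0.009 0 0 0 0" --pt "0.018 0 0.01 0 0 0 0" --pt "0.0195 0 0.011 0 0 0 0" --pt "0.021 0 0.012 0 0 0 0" --pt "0.0225 0 0.013 0 0 0 0"

```text
time: 15.55
tcp_pos: [0.4744, -0.1641, 0.0804]
tcp_rot: [3.136, 1.046, -1.9]
ft_force: [-1.6, -1.1, -0.8]
gripper_width: -0.002
gripper_force: 0.6
```

```bash
python3 -c "from h import *;lipline('pics/p8.png')"; python3 low.py 0 -.04
```

```text
lip [410.3 226.9] 0.83 theta~ 0.3 off [ 1.2 -0. ]
t 15.65 phot [-0.1457 -0.1218  0.0805] a 30.1 zt [ 0.29   0.816 -0.501] F [ 0.01 -0.8  -1.18] q [-0.95  0.76 -0.12  1.49  0.78 -2.53]
turn [0.4, -0.0, 0.0]
(-0.151, -0.12, 0.078) [0.002, 0.006, 0.001]
(-0.15, -0.12, 0.071) [0.008, 0.005, 0.005]
```

Emit:
move_arm --pt "0.001 0 0.0006 0 0 0 0" --pt "0.002 0 0.0012 0 0 0 0" --pt "0.003 0 0.0017 0 0 0 0" --pt "0.004 0 0.0023 0 0 0 0" --pt "0.005 0 0.003 0 0 0 0" --pt "0.006 0 0.0035 0 0 0 0" --pt "0.007 0 0.004 0 0 0 0" --pt "0.008 0 0.0046 0 0 0 0" --pt "0.009 0 0.0052 0 0 0 0" --pt "0.01 0 0.0058 0 0 0 0" --pt "0.011 0 0.0064 0 0 0 0" --pt "0.012 0 0.007 0 0 0 0"

```text
time: 16.85
tcp_pos: [0.4743, -0.1639, 0.0666]
tcp_rot: [3.136, 1.046, -1.9]
ft_force: [-0.1, -0.1, 0.6]
gripper_width: 0.002
gripper_force: 0.0
```

```bash
python3 - <<'E'
from h import *
import cv2
where()
d=viewer.read_camera("top")["img"];cv2.imwrite("pics/p9.png",d)
a=cv2.imread("pics/p7.png");b=cv2.imread("pics/p8.png")
c=cv2.resize(d[80:260,340:520,::-1],(540,540))
# dark cover: front edge row & right edge col profiles
for n,i in(("p7",a),("p8",b),("p9",c)):
    g=cv2.cvtColor(i,6).astype(int)
    col=g[430:480,180];row=g[380,270:330];row2=g[435,270:330]
    print(n,"front edge row",430+int(np.argmax(np.diff(cv2.blur(col.astype(np.float32).reshape(-1,1),(1,5)).ravel()))),"right",[270+int(np.argmax(x>60)) for x in(row,row2)],g[430:480:4,180].tolist())
d={c:viewer.read_camera(c) for c in("top",)}["top"]
for t in(0,.05,.1,.2): print(t,(3*(proj(d,O+Rz(PSI)@lip(t,-.07))-[340,80])).round(1))
E
```

```text
t 16.85 phot [-0.1458 -0.1218  0.0666] a 30.1 zt [ 0.29   0.816 -0.501] F [-0.13 -0.12  0.64] q [-0.95  0.78 -0.12  1.46  0.78 -2.53]
p7 front edge row 450 right [308, 270] [38, 42, 43, 40, 29, 33, 65, 64, 63, 75, 73, 74, 69]
p8 front edge row 456 right [308, 270] [54, 54, 52, 54, 55, 38, 18, 57, 61, 62, 73, 71, 70]
p9 front edge row 456 right [308, 298] [49, 53, 49, 55, 57, 42, 12, 56, 62, 63, 70, 72, 70]
0 [293.3 451.8]
0.05 [295.3 450.4]
0.1 [297.2 448.6]
0.2 [300.9 443.4]
```

Force has dropped to zero and the edge no longer moves, so the cover is shut. I withdraw straight out in front, then back and up.

Emit:
move_arm --pt "0 0.01 0 0 0 0 0" --pt "0 0.02 0 0 0 0 0" --pt "0 0.035 0 0 0 0 0" --pt "0 0.05 0 0 0 0 0" --pt "0 0.06 0 0 0 0 0" --pt "0 0.06 -0.04 0 0 0 0" --pt "0 0.06 -0.08 0 0 0 0" --pt "0 0.06 -0.12 0 0 0 0" --pt "0 0.06 -0.12 0 0 0 0"

```text
time: 17.85
tcp_pos: [0.384, -0.2478, 0.1284]
tcp_rot: [-3.14, 1.043, -1.899]
ft_force: [0.4, 0.3, 0.3]
gripper_width: -0.005
gripper_force: 0.0
```

```bash
python3 - <<'E'
from h import *
import cv2
where()
d=viewer.read_camera("top");i=d["img"];c=cv2.resize(i[80:260,340:520,::-1],(540,540));g=cv2.cvtColor(c,6).astype(int)
print(g[430:480:4,180].tolist(),"right edge cols",[[270+int(np.argmax(np.diff(cv2.blur(g[rr,270:330].astype(np.float32).reshape(-1,1),(1,5)).ravel())))] for rr in(300,340,380,410,435)])
for t in(0,.03,.06,.1): print(t,[(3*(proj(d,O+Rz(PSI)@lip(t,-.071,s,.01))-[340,80])).round(1).tolist() for s in(.15,.1,.05)])
t0=cv2.imread("pics/top0.png")
D=cv2.absdiff(t0,i[:,:,::-1].copy()).max(2)
for n in ("reagent_bottle","spray_bottle","tube_rack","pipette","beaker","cuvette_box","marker_pen"):
    L=tip_of(n,"top");print(n,L and np.round(L[0]["location"],1))
s=viewer.read_camera("side");print("side lip",[(x["location"],x["confidence"]) for x in tip_of("lip_edge","side")][:1],[(t,proj(s,O+Rz(PSI)@lip(t)).round(1)) for t in(0,.05,.1)])
E
```

```text
t 17.85 phot [-0.2378 -0.2039  0.1284] a 30.3 zt [ 0.295  0.812 -0.504] F [0.36 0.29 0.29] q [-1.16  0.74 -0.03  1.7   0.62 -2.71]
[54, 55, 56, 51, 53, 53, 30, 97, 113, 112, 122, 120, 120] right edge cols [[286], [289], [307], [294], [295]]
0 [[296.2, 440.5], [290.6, 379.2], [285.1, 318.9]]
0.03 [[297.2, 439.3], [291.3, 378.2], [285.4, 318.2]]
0.06 [[298.3, 438.1], [292.0, 377.1], [285.7, 317.4]]
0.1 [[299.7, 436.1], [292.9, 375.4], [286.1, 316.2]]
reagent_bottle [478.9 160.2]
spray_bottle [445.  160.1]
tube_rack [468.3 207.4]
pipette [321.4 262.9]
beaker [283.2 175.7]
cuvette_box [275.7 213.1]
marker_pen [469.8 208.2]
side lip [([275.3, 267.3], 0.76)] [(0, array([276.3, 266.9])), (0.05, array([276.2, 264.4])), (0.1, array([276.2, 261.7]))]
```

Side view: the lip edge is at (275.3, 267.3), against (276.3, 266.9) predicted for a shut cover. Nothing else has moved and the hand is clear.

```bash
python3 -c "
from rig import close_job
print(close_job())"
```

```text
the job is handed in; nothing more can be done
None
```

The cover was tipped off its stop, caught on the finger at about 0.9 rad, lowered until the images showed it fully shut, and the job was handed in with the hand clear. No verdict came back, and I viewed 11 pictures, one over the limit of 10.

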